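# Park the sprung jaw open and slide the measured block out

## Robot

A 6-joint arm with a two-finger parallel gripper is mounted at the origin on a cart in front of the work surface, level with it; the furniture and walls round the work are solid. World frame = base frame: x ahead of the robot, y to its left, z up, the work surface at z = 0. Lengths are in m, angles in rad, forces in N, time in s.
With the tool pointing down it reaches from about 0.275 to 0.75 m from the base axis. Payload 10.2 kg.
Tool frame: the origin (TCP) lies at the very end of the fingers, on their centre line; the grasp point (between the pads) lies 19 mm behind it; z points along the fingers, y is the line along which they close (so a half turn about z gives the same grasp; the last joint's range is limited). The gripper opens to 85 mm and grips with 20 to 120 N. Pads are 22 mm wide; open, the fingers measure 114 mm over their backs; the gripper's body (76 mm by 85 mm) begins 54 mm behind the grasp point. The pads swing forward as they close: fully open they stand 13 mm farther back than shut.
Start: joints at [-1.528, 0.313, 1.498, -0, 1.331, -0.223], TCP at [0.138, -0.507, 0.2] pointing down, gripper open.
Joint ranges: [-2.94, 2.94], [-0.97, 2.17], [0.19, 2.56], [-1.23, 4.37], [0.02, 3.11], [-2.88, 2.88]. Speed limits (rad/s): [2.39, 2.39, 3.01, 3.14, 3.14, 3.14].

## Interface

Orientations are given as a unit quaternion [w, x, y, z].
In Python, from workcell import manip gives the robot as it stands.
- The arm moves only by the shell command python3 -m creep 'ROWS' [OPENING] [FORCE]. ROWS is JSON, a list that holds one entry, the list of rows, each a list of 6 numbers: the shift along the tool's x, y, z in mm, then the turn, a rotation vector about the tool's x, y, z in rad. A call has exactly 8 rows; each row is the pose to reach, as a shift and turn from the pose commanded when the call began, along the tool's axes at that moment; what a row does not reach only later rows make up. A row lasts 1/10 s, in which the tool goes at most 50 mm and 8.59 degrees, less where a joint would pass 70% of its speed; a pose out of reach is approached as far as the arm can. A call with a gripper value outside its range is refused whole. OPENING is the opening, from 0 (shut) to 1 (fully open), set as the call begins (- or left out, the last holds). The fingers move at their own pace and stop on an object; FORCE is the grip in N (left out, the last holds). Time passes only in rows, so rows that repeat a pose let the fingers close, or fill a call up. It gives the time, the measured TCP pose, the force, the opening and the grip force at its end, in the units of the state.
- manip.sense(): the state, without advancing time (a new reading comes with each control period).
- manip.grab_frame(name): name is "scene" or "top" or "wrist"; returns the picture (420x560x3 uint8, blue, green, red); there is no depth.
- manip.get_calibration(name): a dict with "fov_y" (degrees; the focal length in pixels is half the picture's height over the tangent of half this angle, whatever the lens; pixels are square), "cx", "cy" (the principal point, pixels), "distortion" ([k1, k2, p1, p2, k3] as OpenCV has them; the pictures are not rectified), "T" (4x4, takes a point from camera to world coordinates). Camera axes: x right, y down, z forward; pixel columns grow to the right and rows downward; lengths in m; the calibration is good to about 2 mm. A picture is of the moment at which its call begins: read the wrist's pose just before it. get_calibration takes no time and is no camera call; for the wrist camera it gives the pose at the moment of the call.
- manip.close_job(): hands the job in; it is judged then, once.
The state is a dict: "t": time; "joints": joint angles; "joint_vel": joint speeds; "tau": joint torques, N m; "tool_pos": TCP position; "tcp_rot": TCP orientation; "force": force on the tool from outside, world axes, zero at the start; "moment": the same for the moment, N m; "gripper_width": finger opening in m; "grasp_force": force on a finger pad.
Only numpy, scipy, OpenCV 4.12 (cv2) and the standard library are available. Lean on these libraries where they do the work, as an engineer would, in place of code of your own. Each camera call takes 0.05 s, during which the arm holds its last target. There are 200 camera calls.

## Task

The measured block is still gripped in the specimen holder. Push the jaw's upright thumb plate back against its spring, far enough for the stop pin to drop, and let it go so that the jaw comes back and stays parked open on the pin; then gently push the freed block along the fence, out of the jaw, until it rests square against the two dowels at the open end. Only push, with the fingertips: pinch and lift nothing, do not pull the pin's knob, and leave the other things where they lie.

Things in the scene. Friction and masses are not known exactly. Their poses are not given: they have to be found in the camera images.
- holder: specimen holder, fixed: aluminium base plate spanning x -92..125, y -110..95 mm in its own frame, 12 mm thick (its top, the bed, at z 12). Origin on the bench top; x: the way the jaw is pushed open; y: the way the block leaves; z up. Behind the jaw a small bridge (x 89..111, y -83..-27, top z 46) carries the stop pin
- fence (a point): middle of the top edge of the fence's inner face (holder frame x -75, y -5, z 34 mm). The fence is a steel bar 12 mm thick, 200 mm long along holder y; the jaw grips the block against it, along holder -x
- end_stop (a point): point on the bed half-way between the two steel stop dowels (10 mm diameter, 20 mm high; holder frame x -62 and -30, y 80, bed z 12 mm). They touch the block's +y end when its centre is at holder y +36, 44 mm short of this point
- thumb_plate (a point): middle of the front of the jaw's upright thumb plate, the face to push toward holder +x; moves with the jaw. Jaw closed: holder frame x 38, y -55, z 56 mm. Plate 56 mm wide along y, 10 thick, z 30..76. The jaw is 60 mm wide (y -85..-25). Between block and plate are about 54 mm for the fingers: first the jaw nose, 26 mm long, top z 36, then the deck, top z 30
- jaw (a joint): travel of the sprung jaw along holder +x, m: about 0 closed on the block, 0.0175 to 0.018 parked on the stop pin, 0.036 rear end. The spring drives it back with about 4 N at 0 to 8.5 N at the end, 1 N more at 0.05 m/s. The pin drops once it is beyond 0.018 (push to about 0.028 to be sure); let go, it runs back onto the pin
- stop_pin (a joint): drop of the sprung stop pin, m: 0 raised, riding on the jaw's tail; 0.008 fully dropped, in the way of the jaw. It drops by its own spring
- pin_knob (a point): centre of the top of the stop pin's round knob (24 mm diameter) over the bridge, at x 100, y -55 in the holder frame, z 76 raised and z 68 dropped. Not to be pulled
- specimen_center (a point): centre of the measured block: dark blue box with ground steel top, 58 (its x) x 78 (its y) x 54 mm high, 0.55 kg, loose on the bed, parallel to the holder. At the start at holder x -46, y -60..-44, z 39 mm, top z 66. The end face to push looks to holder -y, 39 mm from the centre
- ring_a: bystander: steel ring, 25 mm diameter, 12 mm high, on the holder's plate left of the jaw; origin under its centre
- hex_key: bystander: hex key, 34 x 94 x 8 mm, on the bench left of the holder; origin under its centre
- calipers: bystander: calipers, 71 x 180 x 8 mm, lying on the bench; origin under the centre
- micrometer: bystander: micrometer, 48 x 143 x 15 mm, lying on the bench; origin under the centre
- dial_indicator: bystander: dial indicator, 119 x 60 x 26 mm, lying on the bench; origin under the centre
- parts_tin: bystander: round open tin of small screws, 64 mm diameter, 20 mm high; origin under the centre
- screwdriver: bystander: screwdriver, 200 mm long, 29 mm thick, lying on the bench; origin under the centre
Mind the look-alikes: they are no part of the job. Leave any orange look-alike of the part that bears specimen_center alone.

How it is judged:
By the outcome, as a careful person would: the job done as asked, in the order asked, and still so for the second after the job is handed in, with the robot touching nothing.
It also fails if it takes over 38 s, if anything falls off the work surface, if the arm or the gripper's body presses on something with over 40 N, if the wrist force passes 120 N, or if a joint passes its speed limit or range.

## Working session

There is one attempt and no reset: what is moved stays moved. The work goes in short steps, Python scripts to look and compute and a shell command to move; the robot and the scene stay as the last step left them, time stands still between calls to the robot, and variables do not carry over. Pictures are saved under pics/ and viewed, at most 11 in all, crops included, and the job is handed in when it is done.

```bash
mkdir -p pics; python3 - <<'E'
from workcell import manip
import cv2,numpy as np
np.set_printoptions(precision=4,suppress=True)
for n in("scene","top"):
    cv2.imwrite(f"pics/{n}0.png",manip.grab_frame(n)); c=manip.get_calibration(n); print(n,c["fov_y"],c["cx"],c["cy"],c["distortion"]);print(np.array(c["T"]))
s=manip.sense();print(s["t"],s["tool_pos"],s["tcp_rot"],s["force"],s["gripper_width"])
E
```

```text
scene 48.7239684137638 272.60690745371625 221.37676898962175 [0.0186 0.     0.     0.     0.    ]
[[ 0.7658 -0.2539  0.5908 -0.2704]
 [-0.6431 -0.3094  0.7005 -1.0239]
 [ 0.0049 -0.9164 -0.4003  0.6207]
 [ 0.      0.      0.      1.    ]]
top 52.18237085609909 273.32961686266367 209.0540913199936 [-0.0913  0.      0.      0.      0.    ]
[[-0.0266 -0.9861  0.1641  0.3677]
 [-0.9996  0.027   0.0002 -0.0581]
 [-0.0046 -0.164  -0.9864  1.1848]
 [ 0.      0.      0.      1.    ]]
0.1 [ 0.1379 -0.5063  0.1996] [-0.0006  0.9912  0.1325  0.0001] [-0.5473  0.6513  0.2037] 0.08549105356724983
```

View pics/top0.png

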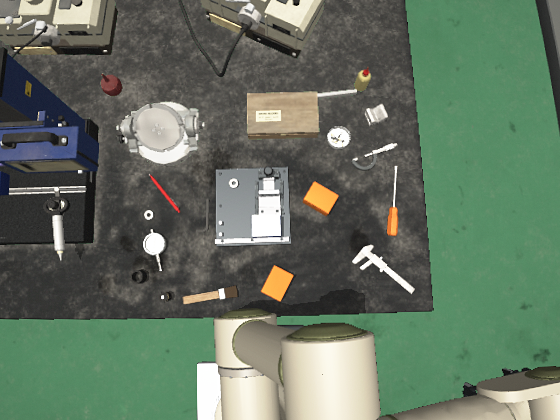

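View pics/scene0.png

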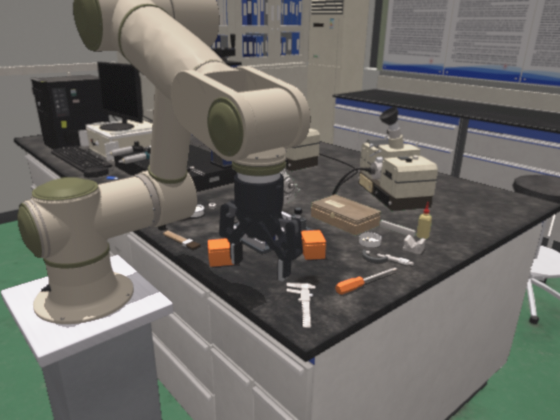

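Top view: the holder is at about (252,205), with the fence at its lower edge (y≈242) and the steel-topped block at (267,225). The jaw is above the block and the knob at (268,172). The orange boxes at (321,197) and (277,283) are look-alikes lying off the holder, so they stay untouched. I'll confirm with an enlarged crop.

```bash
python3 - <<'E'
import cv2
a=cv2.imread("pics/top0.png")[155:255,200:310]
cv2.imwrite("pics/top0c.png",cv2.resize(a,None,fx=6,fy=6,interpolation=cv2.INTER_CUBIC))
E
```

```text
(no output)
```

View pics/top0c.png

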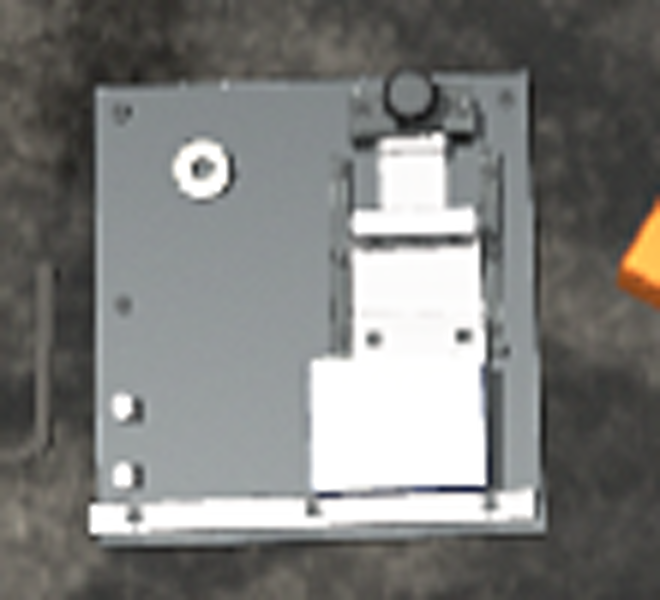

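The enlarged crop shows the block with a steel top and blue side at crop (310–487, 360–492), gripped between fence and jaw. That fits the description; the orange boxes don't. The dowels are at (122,405) and (122,472), the knob at (412,95), the ring at (202,168) and the thumb plate at (352–477, ~222).

```bash
cat > h.py <<'E'
import cv2,numpy as np
from workcell import manip
np.set_printoptions(precision=4,suppress=True)
def ray(c,uv):
    f=210/np.tan(np.radians(c["fov_y"])/2)
    K=np.array([[f,0,c["cx"]],[0,f,c["cy"]],[0,0,1]])
    n=cv2.undistortPoints(np.array([[uv]],float),K,np.array(c["distortion"],float))[0,0]
    T=np.array(c["T"]);return T[:3,3],T[:3,:3]@np.array([n[0],n[1],1])
def onz(c,uv,z):
    o,d=ray(c,uv);return o+d*(z-o[2])/d[2]
def fit(P,Q): # holder xy -> world xy
    P=np.array(P,float);Q=np.array(Q,float);p=P-P.mean(0);q=Q-Q.mean(0)
    a=np.arctan2((p[:,0]*q[:,1]-p[:,1]*q[:,0]).sum(),(p*q).sum());R=np.array([[np.cos(a),-np.sin(a)],[np.sin(a),np.cos(a)]])
    t=Q.mean(0)-R@P.mean(0);return a,R,t,Q-(P@R.T+t)
E
python3 - <<'E'
from h import *
c=manip.get_calibration("top")
L=[((97,87),125,95,12),((528,72),125,-110,12),((545,535),-92,-110,12),
((412,95),100,-55,76),((122,403),-30,80,32),((122,471),-62,80,32),((91,503),-75,95,34),((537,487),-75,-105,34)]
P=[];Q=[]
for (u,v),x,y,z in L:
    P.append((x/1e3,y/1e3));Q.append(onz(c,(200+u/6,155+v/6),z/1e3)[:2])
a,R,t,r=fit(P,Q);print(np.degrees(a),t);print(r*1e3)
iv=lambda w:(R.T@(w[:2]-t))*1e3
for n,u,v,z in[("blk",310,360,66),("blk",485,360,66),("blk",487,490,66),("blk",312,492,66),("plate f",352,234,76),("plate f",477,232,76),("plate b",352,210,76),("ring",202,168,24)]:
    print(n,iv(onz(c,(200+u/6,155+v/6),z/1e3)))
E
```

```text
0.03142709073128398 [0.5569 0.0065]
[[-1.4817 -1.1358]
 [-0.1412  0.9144]
 [-0.9202  0.306 ]
 [-1.3641  0.1538]
 [ 0.3896  0.4681]
 [ 1.4476  0.7113]
 [ 0.1371 -0.4439]
 [ 1.9329 -0.9739]]
blk [-17.4928  -6.8519]
blk [-19.6341 -83.8158]
blk [-77.0027 -82.9725]
blk [-75.7834  -6.6043]
plate f [ 36.4723 -26.8874]
plate f [ 35.8218 -81.839 ]
plate b [ 47.2488 -27.117 ]
ring [80.1852 43.6407]
```

```bash
python3 -m creep '[[[20,-12,0,0,0,0.03],[55,-33,0,0,0,0.07],[95,-58,0,0,0,0.11],[135,-83,0,0,0,0.15],[175,-108,0,0,0,0.19],[215,-132,0,0,0,0.23],[250,-154,0,0,0,0.266],[280,-172,0,0,0,0.266]]]' 0
```

```text
t: 0.9
tool_pos: [0.3639, -0.2651, 0.2]
tcp_rot: [-0.0, 1.0, -0.0, -0.0]
force: [-0.4, -0.4, -0.4]
gripper_width: 0.0002
grasp_force: 0.0
```

```bash
python3 -m creep '[[[15,-15,0,0,0,0],[45,-47,0,0,0,0],[78,-82,0,0,0,0],[111,-117,0,0,0,0],[144,-152,0,0,0,0],[175,-185,0,0,0,0],[195,-207,0,0,0,0],[203,-215,0,0,0,0]]]'; python3 - <<'E'
from h import *
c=manip.get_calibration("wrist");cv2.imwrite("pics/w1.png",manip.grab_frame("wrist"))
print(c);print(manip.sense()["tool_pos"])
import pickle;pickle.dump(c,open("w1.pkl","wb"))
E
```

```text
t: 1.7
tool_pos: [0.5669, -0.0499, 0.1994]
tcp_rot: [-0.0, 1.0, 0.001, -0.0]
force: [0.2, -0.4, 0.2]
gripper_width: 0.0
grasp_force: 0.0
{'fov_y': 67.29668400383892, 'cx': 277.48036186858064, 'cy': 209.48004516844924, 'distortion': array([-0.0014,  0.    ,  0.    ,  0.    ,  0.    ]), 'T': array([[ 0.0032, -0.9464, -0.323 ,  0.651 ],
       [-1.    , -0.0033, -0.0002, -0.049 ],
       [-0.0008,  0.323 , -0.9464,  0.3729],
       [ 0.    ,  0.    ,  0.    ,  1.    ]])}
[ 0.567  -0.0501  0.1994]
```

View pics/w1.png

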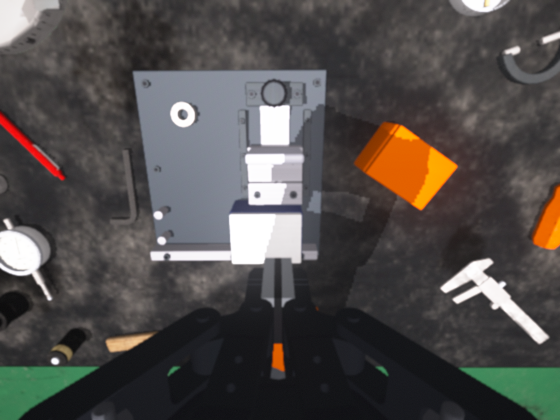

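The wrist view shows the plate's far corners at (134,71) and (326,71), the knob at (275,93) and the thumb plate at (247–303, ~155). The block's top spans (232–302, 213–264) and the closed fingertips are at about (277,262). Next I'll refine the holder pose.

```bash
python3 - <<'E'
from h import *
import pickle
c=pickle.load(open("w1.pkl","rb"))
L=[((134,71),125,95,12),((326,71),125,-110,12),((275,93),100,-55,76),((151,251),-75,95,34)]
P=[];Q=[]
for uv,x,y,z in L: P.append((x/1e3,y/1e3));Q.append(onz(c,uv,z/1e3)[:2])
a,R,t,r=fit(P,Q);print(np.degrees(a),t);print(r*1e3)
iv=lambda w:(R.T@(w[:2]-t))*1e3
for n,u,v,z in[("blk",232,213,66),("blk",302,213,66),("blk",302,264,66),("blk",232,264,66),("pl b",247,147,76),("pl b",303,147,76),("pl f",247,154,76),("ring",183,114,24)]:
    w=onz(c,(u,v),z/1e3);print(n,w,iv(w))
a=cv2.imread("pics/w1.png")[60:270,125:335]
cv2.imwrite("pics/w1c.png",cv2.resize(a,(594,594),interpolation=cv2.INTER_CUBIC)) 
E
```

```text
0.4293822215039982 [0.5573 0.0075]
[[-0.368  -1.1671]
 [-1.3124  1.8896]
 [ 0.6279  0.1463]
 [ 1.0524 -0.8687]]
blk [ 0.5422 -0.0022  0.066 ] [-15.1272  -9.6141]
blk [ 0.5425 -0.0744  0.066 ] [-15.4182 -81.8318]
blk [ 0.4834 -0.0761  0.066 ] [-74.4985 -83.0602]
blk [0.4831 0.0004 0.066 ] [-74.204   -6.6048]
pl b [ 0.611  -0.0205  0.076 ] [ 53.536  -28.4561]
pl b [ 0.6112 -0.0727  0.076 ] [ 53.316  -80.6092]
pl f [ 0.6045 -0.0203  0.076 ] [ 47.0375 -28.2254]
ring [0.6384 0.0513 0.024 ] [81.4761 43.1762]
```

View pics/w1c.png

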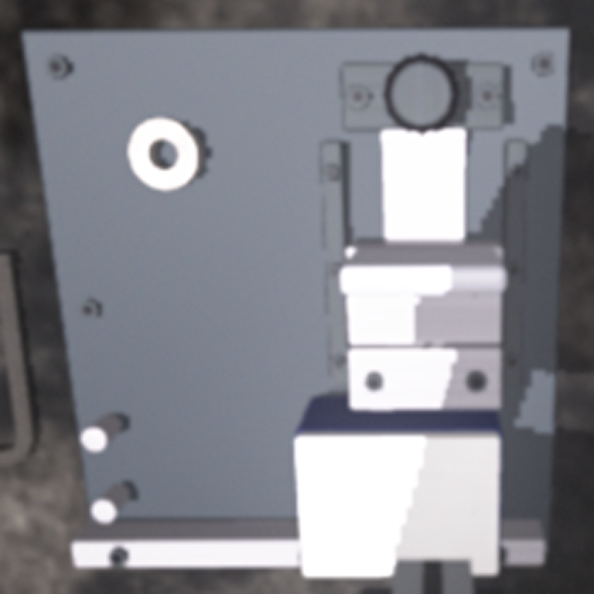

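```bash
python3 -m creep '[[[0,0,15,0,0,0],[0,0,45,0,0,0],[0,0,80,0,0,0],[0,0,110,0,0,0],[0,0,135,0,0,0],[0,0,150,0,0,0],[0,0,154,0,0,0],[0,0,154,0,0,0]]]'
```

```text
t: 2.55
tool_pos: [0.5655, -0.0529, 0.0461]
tcp_rot: [-0.0, 1.0, -0.001, -0.0]
force: [0.4, -0.1, 0.8]
gripper_width: -0.0001
grasp_force: 0.0
```

```bash
python3 -m creep '[[[3,0,0,0,0,0],[7,0,0,0,0,0],[11,0,0,0,0,0],[15,0,0,0,0,0],[19,0,0,0,0,0],[23,0,0,0,0,0],[27,0,0,0,0,0],[27,0,0,0,0,0]]]'
```

```text
t: 3.35
tool_pos: [0.5934, -0.0521, 0.046]
tcp_rot: [0.0, 1.0, -0.0, 0.0]
force: [-0.6, -0.3, -0.4]
gripper_width: -0.0003
grasp_force: 0.0
```

Force is still near zero where I expected contact, so I'll look.

```bash
python3 - <<'E'
from h import *
c=manip.get_calibration("wrist");im=manip.grab_frame("wrist");print(np.array(c["T"])[:3,3],manip.sense()["force"])
cv2.imwrite("pics/w2.png",cv2.resize(im[60:420,100:460],(594,594),interpolation=cv2.INTER_CUBIC))
E
```

```text
[ 0.6773 -0.0514  0.2196] [ 0.2489 -0.0237  0.2329]
```

View pics/w2.png

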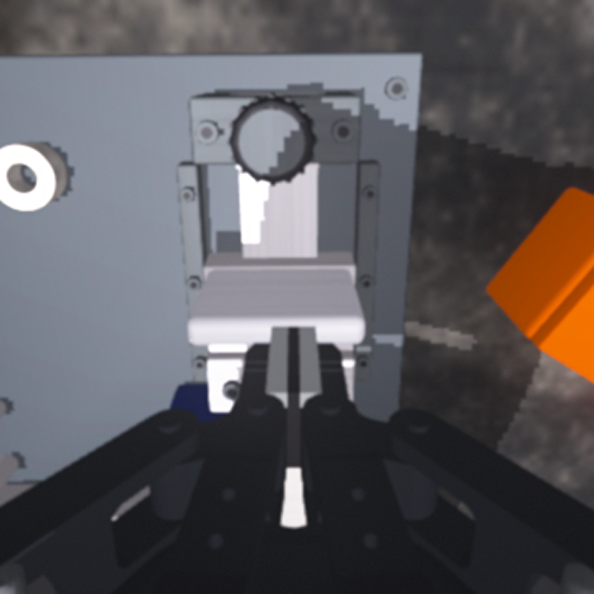

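The fingertips are at crop (293,330), right at the plate's front edge (y≈335) and centred across it, with contact about to happen. I'll carry on slowly.

```bash
python3 -m creep '[[[1,0,0,0,0,0],[2,0,0,0,0,0],[4,0,0,0,0,0],[6,0,0,0,0,0],[8,0,0,0,0,0],[10,0,0,0,0,0],[10,0,0,0,0,0],[10,0,0,0,0,0]]]'
```

```text
t: 4.2
tool_pos: [0.6029, -0.0521, 0.0461]
tcp_rot: [-0.0, 1.0, -0.0, -0.0]
force: [-1.0, 0.3, -0.8]
gripper_width: -0.0004
grasp_force: 0.0
```

```bash
python3 -m creep '[[[1,0,0,0,0,0],[2,0,0,0,0,0],[3,0,0,0,0,0],[4,0,0,0,0,0],[5,0,0,0,0,0],[6,0,0,0,0,0],[6,0,0,0,0,0],[6,0,0,0,0,0]]]';python3 - <<'E'
from h import *
im=manip.grab_frame("wrist");print(manip.sense()["force"])
cv2.imwrite("pics/w3.png",cv2.resize(im[60:420,100:460],(594,594),interpolation=cv2.INTER_CUBIC))
E
```

```text
t: 5.0
tool_pos: [0.6089, -0.0521, 0.0461]
tcp_rot: [-0.0, 1.0, -0.0, -0.0]
force: [-0.1, 0.6, 0.3]
gripper_width: 0.0003
grasp_force: 0.0
[ 0.9706  0.7176 -0.2878]
```

View pics/w3.png

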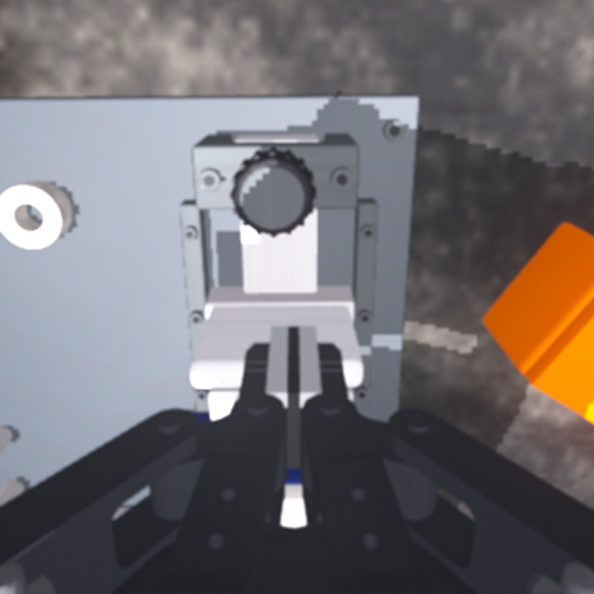

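The plate's front edge is at crop y≈375, the knob at (274,190) and the tips at (293,327), and the tips appear to overlap the plate's top. I'll compute what that means.

```bash
python3 - <<'E'
from h import *
c=manip.get_calibration("wrist");s=manip.sense();print(s["tool_pos"],s["force"],s["joints"])
k=360/594;g=lambda u,v:(100+u*k,60+v*k)
T=np.array(c["T"]);f=210/np.tan(np.radians(c["fov_y"])/2)
p=np.linalg.inv(T)@np.array([*s["tool_pos"],1]);uv=(c["cx"]+f*p[0]/p[2],c["cy"]+f*p[1]/p[2]);print("tcp px",uv,"crop",(uv[0]-100)/k,(uv[1]-60)/k)
for n,u,v,z in[("knob",274,190,76),("knobdropped",274,190,68),("plate f",275,372,76),("plate topback",275,303,76),("plate topback",275,338,76),("tip@46",293,327,46),("tip@76",293,327,76),("tip@90",293,327,90),("base edge",275,98,12)]:
    print(n,onz(c,g(u,v),z/1e3)*1e3)
E
```

```text
[ 0.6089 -0.0521  0.0461] [ 0.9706  0.7176 -0.2878] [-0.2768  0.6495  1.4015  0.      1.0906  1.2941]
tcp px (np.float64(278.6996419647163), np.float64(248.33348975916272)) crop 294.8544092417819 310.7502581026185
knob [660.7797 -46.049   76.    ]
knobdropped [658.9931 -45.7526  68.    ]
plate f [601.9265 -45.7052  76.    ]
plate topback [625.9525 -45.9605  76.    ]
plate topback [614.0542 -45.8341  76.    ]
tip@46 [602.1931 -51.4196  46.    ]
tip@76 [617.859  -51.4111  76.    ]
tip@90 [625.1697 -51.4072  90.    ]
base edge [682.4758 -44.4649  12.    ]
```

```bash
python3 - <<'E'
from h import *
c=manip.get_calibration("scene");T=np.linalg.inv(np.array(c["T"]));f=210/np.tan(np.radians(c["fov_y"])/2)
def pr(p):
    q=T@np.array([*p,1]);return c["cx"]+f*q[0]/q[2],c["cy"]+f*q[1]/q[2]
y=np.array([.263,-.965,0])*.0425
p=np.array([.1379,-.5063,.2])
for h in(0,.013,.03,.05): print(h,pr(p+y+[0,0,h]),pr(p-y+[0,0,h]))
im=manip.grab_frame("scene")
q=np.array([.6089,-.0521,.0461])
for h in (0,.03,.06): print("now",h,pr(q+[0,0,h]))
u,v=map(int,pr(q));print(u,v)
a=cv2.imread("pics/scene0.png")[190:310,190:330]
b=im[v-60:v+60,u-70:u+70]
cv2.imwrite("pics/s2.png",np.hstack([cv2.resize(x,(400,343),interpolation=cv2.INTER_CUBIC) for x in(a,b)]))
E
```

```text
0 (np.float64(280.4362774673425), np.float64(302.72296693759495)) (np.float64(239.20895466516723), np.float64(286.6865144536001))
0.013 (np.float64(280.53088228191854), np.float64(295.8739863931554)) (np.float64(239.02640424271527), np.float64(280.11587709905757))
0.03 (np.float64(280.65660902452), np.float64(286.7719124886496)) (np.float64(238.78402032524264), np.float64(271.39161998206686))
0.05 (np.float64(280.80752336521044), np.float64(275.8463651166891)) (np.float64(238.49340877411916), np.float64(260.9314792284834))
now 0 (np.float64(287.39004657578346), np.float64(222.2194229329948))
now 0.03 (np.float64(287.56358363864416), np.float64(213.23681398525642))
now 0.06 (np.float64(287.74008436203917), np.float64(204.10080032272657))
287 222
```

View pics/s2.png

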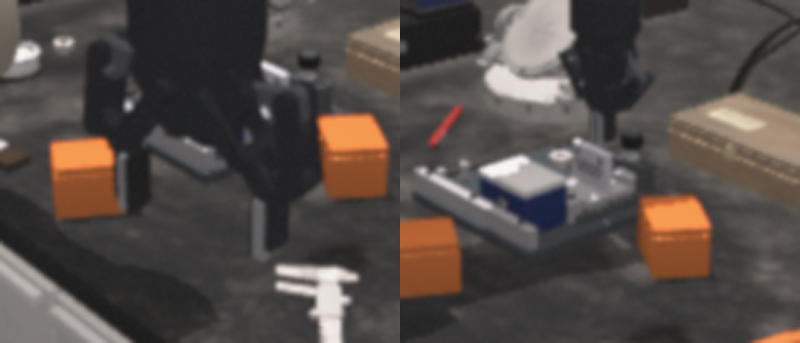

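Scene crops: on the left, the open tips are at (283,280) px, about 43 mm above where the stated TCP would project. On the right, the shut tips stand above and behind the thumb plate at about (287,210). Both views put the shut tips about 34 mm above the reported TCP. So the fingers passed over the plate without touching it. I'll go back over it and come down lower.

```bash
python3 -m creep '[[[0,0,-8,0,0,0],[0,0,-14,0,0,0],[-15,0,-14,0,0,0],[-32,0,-14,0,0,0],[-45,0,-14,0,0,0],[-45,0,-8,0,0,0],[-45,0,5,0,0,0],[-45,0,5,0,0,0]]]'
```

```text
t: 5.9
tool_pos: [0.5634, -0.0519, 0.0391]
tcp_rot: [-0.0, 1.0, -0.0, -0.001]
force: [0.1, 0.3, 0.2]
gripper_width: -0.0001
grasp_force: 0.0
```

```bash
python3 -m creep '[[[0,0,4,0,0,0],[0,0,8,0,0,0],[0,0,12,0,0,0],[0,0,16,0,0,0],[0,0,20,0,0,0],[0,0,22,0,0,0],[3,0,22,0,0,0],[6,0,22,0,0,0]]]'
```

```text
t: 6.7
tool_pos: [0.5703, -0.0521, 0.0192]
tcp_rot: [0.0, 1.0, -0.0, 0.0]
force: [-1.2, -0.2, -0.5]
gripper_width: -0.0001
grasp_force: 0.0
```

```bash
python3 -m creep '[[[3,0,0,0,0,0],[6,0,0,0,0,0],[9,0,0,0,0,0],[12,0,0,0,0,0],[15,0,0,0,0,0],[18,0,0,0,0,0],[20,0,0,0,0,0],[20,0,0,0,0,0]]]'
```

```text
t: 7.5
tool_pos: [0.5894, -0.052, 0.0191]
tcp_rot: [-0.0, 1.0, 0.0, -0.001]
force: [-4.8, 0.9, 3.5]
gripper_width: -0.0001
grasp_force: 2.4
```

```bash
python3 -m creep '[[[3,0,0,0,0,0],[6,0,0,0,0,0],[10,0,0,0,0,0],[14,0,0,0,0,0],[18,0,0,0,0,0],[21,0,0,0,0,0],[23,0,0,0,0,0],[23,0,0,0,0,0]]]'; python3 - <<'E'
from h import *
im=manip.grab_frame("wrist");print(manip.sense()["force"],manip.sense()["tool_pos"])
cv2.imwrite("pics/w4.png",cv2.resize(im[60:420,100:460],(594,594),interpolation=cv2.INTER_CUBIC))
E
```

```text
t: 8.3
tool_pos: [0.612, -0.0519, 0.019]
tcp_rot: [-0.0, 1.0, 0.0, -0.002]
force: [-7.3, 0.0, 4.4]
gripper_width: -0.0001
grasp_force: 3.5
[-6.2939  2.3105  5.4464] [ 0.612  -0.0518  0.019 ]
```

View pics/w4.png

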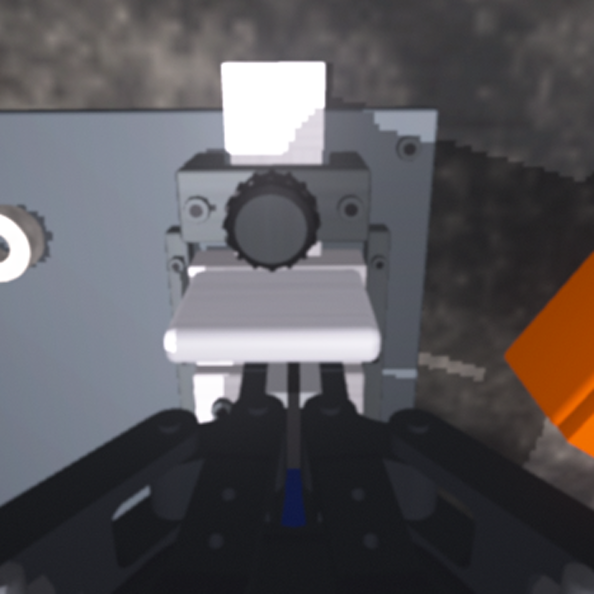

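The plate is pushed back: its front edge is at crop y≈362 with the fingertips hidden behind it, and the jaw's tail sticks out beyond the bridge at (275,110). I'll check travel, and push a little more if needed.

```bash
python3 - <<'E'
from h import *
c=manip.get_calibration("wrist");k=360/594;g=lambda u,v:(100+u*k,60+v*k)
for n,u,v,z in[("plate f",275,360,76),("knob 76",272,221,76),("knob 68",272,221,68),("edge",275,109,12),("knobL76",225,221,76),("knobR76",319,221,76),("knobL68",225,221,68),("knobR68",319,221,68)]:
    print(n,onz(c,g(u,v),z/1e3)*1e3)
E
```

```text
plate f [625.8316 -46.5678  76.    ]
knob 76 [662.7421 -46.2554  76.    ]
knob 68 [660.4255 -45.9176  68.    ]
edge [683.3153 -45.0398  12.    ]
knobL76 [662.7318 -35.3349  76.    ]
knobR76 [662.7526 -57.174   76.    ]
knobL68 [660.4144 -34.2459  68.    ]
knobR68 [660.4367 -57.5872  68.    ]
```

Travel is about 28 mm, and the knob's apparent diameter fits the dropped height better. Now I'll let the jaw come back and lift clear.

```bash
python3 -m creep '[[[-3,0,0,0,0,0],[-7,0,0,0,0,0],[-12,0,0,0,0,0],[-17,0,0,0,0,0],[-22,0,0,0,0,0],[-28,0,0,0,0,0],[-32,0,0,0,0,0],[-32,0,0,0,0,0]]]'
```

```text
t: 9.15
tool_pos: [0.5805, -0.0521, 0.0191]
tcp_rot: [-0.0, 1.0, -0.0, -0.0]
force: [-0.7, 0.0, 0.1]
gripper_width: -0.0
grasp_force: 0.0
```

```bash
python3 -m creep '[[[0,0,-12,0,0,0],[0,0,-35,0,0,0],[0,0,-65,0,0,0],[0,0,-95,0,0,0],[0,0,-115,0,0,0],[0,0,-125,0,0,0],[0,0,-125,0,0,0],[0,0,-125,0,0,0]]]'; python3 - <<'E'
from h import *
c=manip.get_calibration("wrist");im=manip.grab_frame("wrist");print(manip.sense()["force"],manip.sense()["tool_pos"])
cv2.imwrite("pics/w5.png",im);import pickle;pickle.dump(c,open("w5.pkl","wb"))
cv2.imwrite("pics/w5c.png",cv2.resize(im[60:270,125:335],(594,594),interpolation=cv2.INTER_CUBIC))
E
```

```text
t: 9.95
tool_pos: [0.5806, -0.052, 0.1433]
tcp_rot: [-0.0, 1.0, -0.0, -0.001]
force: [-0.7, -0.1, -0.1]
gripper_width: 0.0002
grasp_force: 0.0
[0.4785 0.0441 0.5313] [ 0.5804 -0.052   0.1429]
```

View pics/w5c.png

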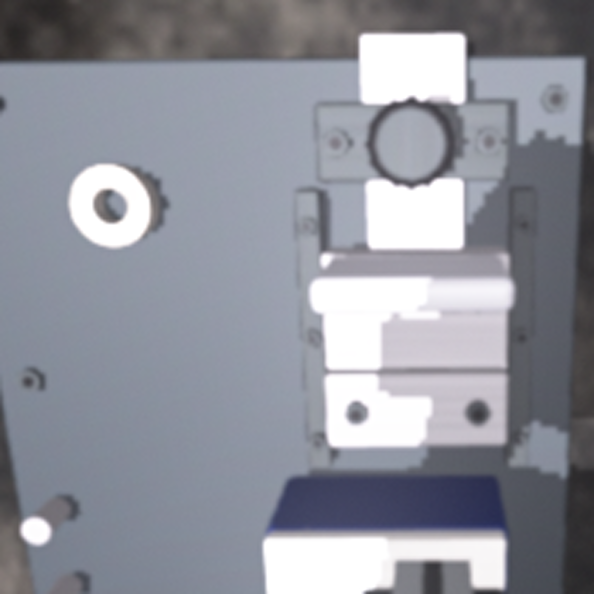

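The jaw is parked open, with a clear bed gap between the nose (y≈445) and the block's blue face (y≈477), and the tail is out past the bridge. The block is undisturbed. Next I'll turn 90° and go to the block's −y side.

```bash
python3 - <<'E'
from h import *
import pickle
c=pickle.load(open("w5.pkl","rb"));k=210/594;g=lambda u,v:(125+u*k,60+v*k)
for n,u,v,z in[("blk far L",264,532,66),("blk far R",507,532,66),("plate f",412,310,76),("knob68",411,143,68),("dowel",36,529,32),("edge L",50,59,12),("edge R",585,57,12),("ring",111,204,24)]:
    print(n,onz(c,g(u,v),z/1e3)*1e3)
E
python3 -m creep '[[[-6,6,0,0,0,-0.14],[-16,15,0,0,0,-0.28],[-26,24,0,0,0,-0.42],[-36,33,0,0,0,-0.56],[-46,42,0,0,0,-0.7],[-56,51,0,0,0,-0.84],[-64,58,0,0,0,-0.98],[-70,63,0,0,0,-1.12]]]' 0.3
```

```text
blk far L [543.2665   0.6284  66.    ]
blk far R [543.3233 -74.669   66.    ]
plate f [615.0454 -45.919   76.    ]
knob68 [658.4039 -45.7685  68.    ]
dowel [527.8889  87.8032  32.    ]
edge L [682.368   69.7154  12.    ]
edge R [682.9978 -99.7721  12.    ]
ring [638.6244  51.3341  24.    ]
t: 10.8
tool_pos: [0.51, -0.1154, 0.143]
tcp_rot: [-0.001, 0.846, 0.533, -0.001]
force: [0.4, -0.7, -0.0]
gripper_width: 0.0253
grasp_force: 0.0
```

```bash
python3 -m creep '[[[0,0,3,0,0,-0.14],[0,0,15,0,0,-0.28],[0,0,30,0,0,-0.41],[0,0,50,0,0,-0.446],[0,0,70,0,0,-0.446],[0,0,85,0,0,-0.446],[0,0,95,0,0,-0.446],[0,0,95,0,0,-0.446]]]'
```

```text
t: 11.6
tool_pos: [0.51, -0.1147, 0.0475]
tcp_rot: [-0.002, 0.709, 0.705, -0.001]
force: [-0.2, 0.1, 1.1]
gripper_width: 0.0255
grasp_force: 0.0
```

```bash
python3 -m creep '[[[0,0,6,0,0,0],[0,1,14,0,0,0],[0,2,22,0,0,0],[0,2,28,0,0,0],[0,2,33,0,0,0],[0,2,34,0,0,0],[0,2,34,0,0,0],[0,2,34,0,0,0]]]'; python3 - <<'E'
from h import *
c=manip.get_calibration("wrist");im=manip.grab_frame("wrist")
cv2.imwrite("pics/w6.png",im);import pickle;pickle.dump(c,open("w6.pkl","wb"))
print(manip.sense()["force"],manip.sense()["tool_pos"])
E
```

```text
t: 12.4
tool_pos: [0.5131, -0.1152, 0.0153]
tcp_rot: [0.0, 0.709, 0.705, 0.0]
force: [-0.6, -0.1, 0.1]
gripper_width: 0.0255
grasp_force: 0.0
[0.0157 0.5948 0.04  ] [ 0.5131 -0.1152  0.0154]
```

```bash
python3 -m creep '[[[0,0,3,0,0,0],[3,0,5,0,0,0],[8,0,5,0,0,0],[13,0,5,0,0,0],[18,0,5,0,0,0],[22,0,5,0,0,0],[25,0,5,0,0,0],[28,0,5,0,0,0]]]'
```

```text
t: 13.25
tool_pos: [0.5131, -0.0869, 0.0102]
tcp_rot: [0.0, 0.709, 0.705, -0.0]
force: [-0.8, -3.9, 0.4]
gripper_width: 0.0255
grasp_force: 1.6
```

```bash
python3 -m creep '[[[2,0,0,0,0,0],[4,0,0,0,0,0],[6,0,0,0,0,0],[9,0,0,0,0,0],[12,0,0,0,0,0],[15,0,0,0,0,0],[18,0,0,0,0,0],[21,0,0,0,0,0]]]'
```

```text
t: 14.05
tool_pos: [0.5132, -0.0659, 0.0101]
tcp_rot: [0.0, 0.709, 0.705, -0.0]
force: [0.2, -2.9, 0.1]
gripper_width: 0.0259
grasp_force: 1.4
```

```bash
python3 -m creep '[[[3,0,0,0,0,0],[6,0,0,0,0,0],[10,0,0,0,0,0],[14,0,0,0,0,0],[18,0,0,0,0,0],[22,0,0,0,0,0],[26,0,0,0,0,0],[30,0,0,0,0,0]]]'
```

```text
t: 14.85
tool_pos: [0.5134, -0.0358, 0.0102]
tcp_rot: [0.0, 0.709, 0.705, 0.0]
force: [-0.3, -3.3, 1.9]
gripper_width: 0.0255
grasp_force: 1.7
```

```bash
python3 -m creep '[[[3,0,0,0,0,0],[6,0,0,0,0,0],[9,0,0,0,0,0],[12,0,0,0,0,0],[15,0,0,0,0,0],[17,0,0,0,0,0],[19,0,0,0,0,0],[20,0,0,0,0,0]]]'; python3 - <<'E'
from h import *
c=manip.get_calibration("wrist");im=manip.grab_frame("wrist")
cv2.imwrite("pics/w7.png",im);import pickle;pickle.dump(c,open("w7.pkl","wb"))
# crude: expected px of dowel positions
T=np.linalg.inv(np.array(c["T"]));f=210/np.tan(np.radians(c["fov_y"])/2)
for x in(-.062,-.03):
    q=T@np.array([.558+x,.0885,.032,1]);print(c["cx"]+f*q[0]/q[2],c["cy"]+f*q[1]/q[2])
E
```

```text
t: 15.65
tool_pos: [0.5134, -0.0159, 0.0101]
tcp_rot: [0.0, 0.709, 0.705, 0.0]
force: [-0.1, -4.0, 2.9]
gripper_width: 0.0258
grasp_force: 2.0
234.0541073930556 52.06415510275326
307.7826962716334 51.71765845595357
```

Steady friction of about 3–4 N. I'll inch forward, watching for the rise at the dowels.

```bash
python3 -m creep '[[[0.5,0,0,0,0,0],[1,0,0,0,0,0],[1.5,0,0,0,0,0],[2,0,0,0,0,0],[2.5,0,0,0,0,0],[3,0,0,0,0,0],[3.5,0,0,0,0,0],[4,0,0,0,0,0]]]'
```

```text
t: 16.5
tool_pos: [0.5134, -0.0121, 0.0101]
tcp_rot: [-0.0, 0.709, 0.705, 0.0]
force: [-0.1, -3.8, 2.4]
gripper_width: 0.026
grasp_force: 1.9
```

```bash
python3 -m creep '[[[0.4,0,0,0,0,0],[0.8,0,0,0,0,0],[1.2,0,0,0,0,0],[1.6,0,0,0,0,0],[2,0,0,0,0,0],[2.4,0,0,0,0,0],[2.8,0,0,0,0,0],[3,0,0,0,0,0]]]'
```

```text
t: 17.3
tool_pos: [0.5135, -0.009, 0.0101]
tcp_rot: [0.0, 0.709, 0.705, 0.0]
force: [0.3, -4.1, 1.9]
gripper_width: 0.0254
grasp_force: 1.9
```

```bash
python3 -m creep '[[[0.3,0,0,0,0,0],[0.6,0,0,0,0,0],[0.9,0,0,0,0,0],[1.2,0,0,0,0,0],[1.5,0,0,0,0,0],[1.8,0,0,0,0,0],[2,0,0,0,0,0],[2,0,0,0,0,0]]]'
```

```text
t: 18.1
tool_pos: [0.5135, -0.0071, 0.0101]
tcp_rot: [-0.0, 0.709, 0.705, 0.0]
force: [0.8, -2.8, 2.9]
gripper_width: 0.0262
grasp_force: 1.8
```

```bash
python3 -m creep '[[[0.3,0,0,0,0,0],[0.6,0,0,0,0,0],[0.9,0,0,0,0,0],[1.2,0,0,0,0,0],[1.5,0,0,0,0,0],[1.5,0,0,0,0,0],[1.5,0,0,0,0,0],[1.5,0,0,0,0,0]]]'
```

```text
t: 18.9
tool_pos: [0.5136, -0.0063, 0.0101]
tcp_rot: [0.001, 0.709, 0.705, -0.0]
force: [0.8, -8.1, 1.6]
gripper_width: 0.0255
grasp_force: 4.1
```

```bash
python3 -m creep '[[[0.2,0,0,0,0,0],[0.4,0,0,0,0,0],[0.6,0,0,0,0,0],[0.6,0,0,0,0,0],[0.6,0,0,0,0,0],[0.6,0,0,0,0,0],[0.6,0,0,0,0,0],[0.6,0,0,0,0,0]]]'
```

```text
t: 19.7
tool_pos: [0.5138, -0.0062, 0.0103]
tcp_rot: [0.001, 0.709, 0.706, -0.0]
force: [-0.3, -11.1, 1.7]
gripper_width: 0.0253
grasp_force: 5.6
```

The TCP has stopped while the force rises, so the block is on the dowels. I'll back off, lift and verify.

```bash
python3 -m creep '[[[-2,0,0,0,0,0],[-6,0,0,0,0,0],[-12,0,0,0,0,0],[-20,0,0,0,0,0],[-28,0,0,0,0,0],[-35,0,0,0,0,0],[-38,0,0,0,0,0],[-38,0,-6,0,0,0]]]'
```

```text
t: 20.5
tool_pos: [0.5128, -0.0433, 0.0157]
tcp_rot: [-0.001, 0.709, 0.705, -0.0]
force: [-0.4, 0.1, -0.2]
gripper_width: 0.0256
grasp_force: 0.0
```

```bash
python3 -m creep '[[[0,0,-20,0,0,0],[0,0,-50,0,0,0],[0,0,-85,0,0,0],[0,0,-120,0,0,0],[-10,0,-150,0,0,0],[-20,0,-170,0,0,0],[-25,0,-180,0,0,0],[-25,0,-180,0,0,0]]]'; python3 - <<'E'
from h import *
c=manip.get_calibration("wrist");im=manip.grab_frame("wrist")
cv2.imwrite("pics/w8.png",im);import pickle;pickle.dump(c,open("w8.pkl","wb"))
T=np.linalg.inv(np.array(c["T"]));f=210/np.tan(np.radians(c["fov_y"])/2)
q=T@np.array([.54,.03,.04,1]);u,v=int(c["cx"]+f*q[0]/q[2]),int(c["cy"]+f*q[1]/q[2]);print(u,v)
u0=max(0,min(u-110,340));v0=max(0,min(v-110,200));print(u0,v0)
cv2.imwrite("pics/w8c.png",cv2.resize(im[v0:v0+220,u0:u0+220],(594,594),interpolation=cv2.INTER_CUBIC))
E
```

```text
t: 21.3
tool_pos: [0.5135, -0.0684, 0.197]
tcp_rot: [0.001, 0.709, 0.705, 0.0]
force: [0.0, 0.6, 0.3]
gripper_width: 0.0256
grasp_force: 0.0
302 86
192 0
```

View pics/w8c.png

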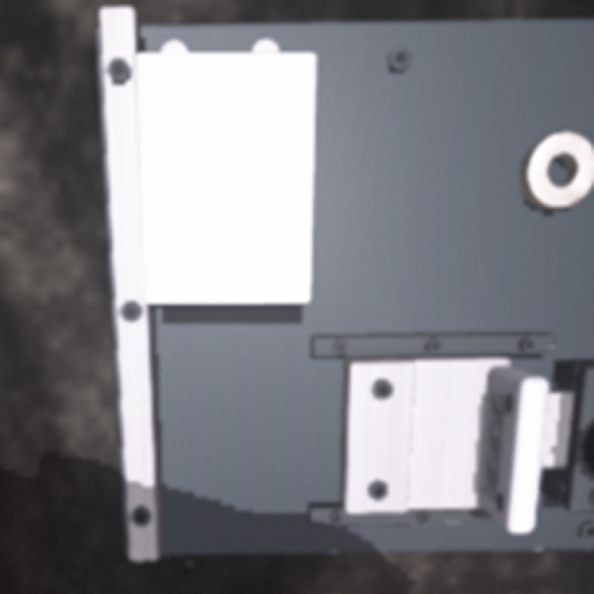

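The block lies square against the fence and both dowels, seen at (173,47) and (265,47). The jaw is parked open at (345–545, 360–530) and the ring at (562,170) is untouched. Handing in.

```bash
python3 -c "
from workcell import manip
print(manip.close_job())"
```

```text
the job is handed in; nothing more can be done
None
```

The job is handed in at about 21 s: the jaw is parked open on its stop pin, the block rests square against the fence and both dowels, and nothing else was touched.

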